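# Index the carving turntable to its next notch and zero the angle readout

## Task

Turn the carving turntable one notch anticlockwise as seen from above: pull its spring index ring up, swing the table round to the next notch and let the ring go so that the pin drops fully home there. Then press the big key on the angle readout until it gives, to zero it, and let go. Leave the other things on the bench where they are.

Things in the scene. Friction and masses are not known exactly. Their poses are not given: they have to be found in the camera images.
- pivot (a point): vertical axis of the turntable at bench level, fixed to its grey base; frame z up. The base has a dark steel arc (top at 40 mm, radii 109 to 151 mm) with notches at 135, 165, 195 and 225 degrees about z, 30 degrees apart. On it turns an aluminium disc, radius 100 mm, top at 75 mm, with bent wood clamped on the half away from the ring, up to 130 mm above the bench.
- ring_top (a point): centre of the top bar of the upright steel pull ring (60 mm outside, bar 10 mm thick, hole 40 mm), 160 mm above the bench when the pin is home, 130 mm from the pivot axis, on a lug of the disc; it goes round with the disc. Frame: z up, x level and outward from the pivot, y tangential. The ring's plane is x-z; the bar can be pinched from above along y. It pulls straight up.
- turntable (a joint): angle of the disc, rad, positive anticlockwise from above. 0 is the notch where it starts (165 degrees); others at -0.524, +0.524 (the next anticlockwise) and +1.047. The pin has about 0.015 rad of play in a notch. Unlocked it swings with light friction (about 1 N at the ring); stops at -0.56 and +1.085.
- plunger (a joint): lift of ring and pin, m: 0 fully home, 0.022 the upper stop. The pin, 14 mm thick with a round nose, sits 12 mm deep in an 18 mm wide notch: lifted beyond 0.012 the table is free. A spring pulls it down with about 7 N, 11 N at the top. Let go over a notch it drops home, even some mm off; elsewhere it rests on the arc.
- key_top (a point): centre of the top face of the big white key (36 x 80 mm in its x and y, 37 mm above the bench) on a grey readout box, 120 x 110 x 34 mm, fixed to the bench left or right of the turntable; frame z up. The four small square keys and the display on the box are not used.
- zero_key (a joint): depth of the key, m: 0 up, 0.0015 at its stop. It needs about 5 N pushed straight down and springs back; it counts as pressed beyond 0.001.
- rib: loose bent bar of pale wood, about 165 x 60 x 36 mm, lying flat; to be left alone; origin under its middle
- glue: white bottle, 60 mm across, 170 mm tall, standing; to be left alone; origin under its middle
- mug: white mug, 80 mm across, 95 mm tall; to be left alone; origin under its middle
- mallet: wooden mallet lying down, head 65 x 110 x 60 mm, handle sticking 130 mm out of the head on its +x side; to be left alone; origin under its head
- cork_block: cork sanding block 70 x 110 x 35 mm; to be left alone; origin under its middle
- driver: screwdriver 190 mm long, lying; to be left alone; origin under its middle
- offcut: dark bent wooden offcut about 135 x 45 x 50 mm; to be left alone; origin under its middle
Things that resemble listed ones, but are neither listed nor needed, are in the scene too. There is more than one size of the part that bears key_top; the job needs the smaller.

How it is judged:
On the way, in this order (a step that is already met when the one before it is completed fails the run):
1. the ring is pulled up, freeing the turntable (value of joint plunger above 0.01 m), for 0.05 s.
2. the turntable is in the next notch anticlockwise with the pin home (value of joint turntable between 0.47 and 0.575 rad and value of joint plunger below 0.003 m), for 0.2 s.
3. the big key is pressed until it gives (value of joint zero_key above 0.001 m), for 0.05 s.
At the end, for the whole second after the job is handed in: The turntable is at rest one notch anticlockwise of its start (0.47 to 0.575 rad), the index pin is home (lift under 3 mm), and the readout's big key has been pressed afterwards and is up again (under 0.7 mm) (all of step 2 and velocity of joint turntable between -0.05 and 0.05 rad/s and value of joint zero_key below 0.0007 m); the robot touches nothing.
It fails at once if another thing on the bench is pushed more than 30 mm or knocked over (distance of any of rib, glue, mug, mallet, cork_block, driver, offcut from where it was at the start of the episode above 0.03 m or angle between any of glue, mug's own z axis and vertical above 0.5 rad).
It also fails if it takes over 42 s, if anything falls off the work surface, if the arm or the gripper's body presses on something with over 40 N, if the wrist force passes 120 N, or if a joint passes its speed limit or range.

## Robot

A 6-joint arm with a two-finger parallel gripper is mounted at the origin on the work surface. World frame = base frame: x ahead of the robot, y to its left, z up, the work surface at z = 0. Lengths are in m, angles in rad, forces in N, time in s.
With the tool pointing down it reaches from about 0.375 to 0.9 m from the base axis. Payload 3.1 kg.
Tool frame: the origin (TCP) lies midway between the tips of the shut fingers; the grasp point (between the pads) lies 19 mm behind it; z points along the fingers, y is the line along which they close (so a half turn about z gives the same grasp; the last joint's range is limited). The gripper opens to 85 mm and grips with 20 to 120 N. Pads are 22 mm wide; open, the fingers measure 114 mm over their backs; the gripper's body (76 mm by 85 mm) begins 54 mm behind the grasp point. The pads swing forward as they close: fully open they stand 13 mm farther back than shut.
Start: joints at [1.081, 0.527, 1.433, -0, 1.181, -0.178], TCP at [0.191, 0.595, 0.203] pointing down, gripper open.
Joint ranges: [-3.08, 3.08], [-0.75, 2.2], [0.22, 2.44], [-1.43, 4.57], [0, 2.65], [-2.85, 2.85]. Speed limits (rad/s): [2.79, 2.79, 3.14, 3.14, 3.14, 3.14].

## Interface

Orientations are given as a unit quaternion [x, y, z, w].
In Python, from station import manip gives the robot as it stands.
- The arm moves only by the tool move_arm, never from a script. Its argument "increments" is a list that holds one entry, the list of rows, each a list of 5 numbers: the gripper's target within -1 to 1 (shut at 1, half-way at 0, fully open at -1), then the shift along the world's x, y, z in m, then the turn about the world's z in degrees. In form: [[[fingers, dx, dy, dz, twist], ...]]. A call has 1 to 8 rows; each row shifts and turns the commanded pose from where the row before left it; what a row does not reach is not made up. A row lasts 1/10 s, in which the tool goes at most 50 mm and 8.59 degrees, less where a joint would pass 70% of its speed; a pose out of reach is approached as far as the arm can. A call with a gripper value outside its range is refused whole. The fingers move at their own pace and stop on an object; "newtons" is the grip in N (left out, the last holds). Time passes only in rows, so rows that do not move let the fingers close. It gives the time, the measured TCP pose, the force, the opening and the grip force at its end, in the units of the state.
- manip.sense(): the state, without advancing time (a new reading comes with each control period).
- manip.snapshot(name): name is "scene" or "top" or "wrist"; returns a dict with "img" (420x560x3 uint8, red, green, blue), "fx", "fy", "cx", "cy" (pixels), "k1" (the pictures are not rectified: a ray, as slopes to the right and down, at radius r is drawn at 1 + k1 r^2 times it, then the intrinsics apply), "world_to_cam" (4x4, takes a point from world to camera coordinates); the wrist camera has in their place "tool_from_camera" (4x4, takes a point from camera to tool coordinates, whose origin is the TCP and whose axes are the flange's). Camera axes: x right, y down, z forward; pixel columns grow to the right and rows downward; lengths in m; the calibration is good to about 2 mm. A picture is of the moment at which its call begins: read the wrist's pose just before it. There is no depth.
- manip.sign_off(): hands the job in; it is judged then, once.
Trained networks look in the newest picture that a camera, given by its name, has taken for a name from the list of things; names that differ only in an ending like _2 or _b are one class to them, and where a whole thing is asked for, a point or a joint stands for the part that bears it (a point fixed in the world has none). Each returns a list of dicts, best first, with "confidence" (0 to 1); they miss things now and then, are a little off and sometimes report something else, mostly with a low value. They report only what shows in the picture. A call takes as long as a camera call. They do not tell look-alikes from the thing itself.
- manip.spot_in(label, camera): "xyz" ([x, y, z] in m, in world coordinates, good to about 4 mm: the middle of the surface that is visible of it).
- manip.mark_of(label, camera): "xyz" ([x, y, z] in m, in world coordinates, good to about 4 mm: a listed point, or the origin of a listed thing).
The state is a dict: "t": time; "q": joint angles; "qd": joint speeds; "tau": joint torques, N m; "tcp_pos": TCP position; "tool_rot": TCP orientation; "force": force on the tool from outside, world axes, zero at the start; "ft_torque": the same for the moment, N m; "finger_gap": opening from 0.0 (shut) to 1.0 (fully open); "gripper_force": force on a finger pad.
Only numpy, scipy, OpenCV 4.12 (cv2) and the standard library are available. Lean on these libraries where they do the work, as an engineer would, in place of code of your own. Each camera call takes 0.05 s, during which the arm holds its last target. There are 200 camera calls.

## Working session

There is one attempt and no reset: what is moved stays moved. The work goes in short steps, Python scripts to look and compute and a tool call to move; the robot and the scene stay as the last step left them, time stands still between calls to the robot, and variables do not carry over. Pictures are saved under pics/ and viewed, at most 10 in all, crops included, and the job is handed in when it is done.

Besides the shell and the picture viewer there is one more tool, called after ">>>" by a JSON object that holds its "op" and its "data". move_arm: Moves the arm, as the interface text tells. Its arguments: {"type":"object","properties":{"increments":{"type":"array","items":{"type":"array","items":{"type":"array","items":{"type":"number"}}}},"newtons":{"type":"number"}},"required":["increments"]}

```bash
mkdir -p pics; python3 - <<'E'
from station import manip
import cv2,numpy as np
s=manip.sense();print(s['t'],s['tcp_pos'],s['tool_rot'],s['force'])
for c in("scene","top"):
    d=manip.snapshot(c);cv2.imwrite(f"pics/{c}0.png",d["img"][:,:,::-1])
    for l in("ring_top","pivot","key_top"):
        print(c,l,[(np.round(r["xyz"],3).tolist(),round(r["confidence"],2)) for r in manip.mark_of(l,c)])
    for l in("glue","mug","rib","mallet","key_top"):
        print(c,'spot',l,[(np.round(r["xyz"],3).tolist(),round(r["confidence"],2)) for r in manip.spot_in(l,c)])
    P=lambda p:d["world_to_cam"]@np.r_[p,1]
print(manip.sense()['t'])
E
```

```text
0.0 [0.19074091 0.59438466 0.20174141] [ 1.54792493e-01  9.87946434e-01 -1.00072216e-03 -3.54731188e-04] [-0.65257689 -0.41596266  0.78724852]
scene ring_top [([0.484, 0.082, 0.158], 0.6), ([0.44, 0.326, 0.036], 0.57)]
scene pivot []
scene key_top [([0.193, 0.339, 0.048], 0.9), ([0.438, 0.325, 0.036], 0.65)]
scene spot glue [([0.748, 0.26, 0.102], 0.82)]
scene spot mug [([0.75, -0.229, 0.064], 0.8), ([0.484, 0.081, 0.136], 0.67)]
scene spot rib [([0.438, -0.272, 0.036], 0.86), ([0.483, 0.085, 0.136], 0.31)]
scene spot mallet [([0.361, -0.039, 0.043], 0.89), ([0.596, 0.084, 0.076], 0.71), ([0.67, -0.393, 0.018], 0.15)]
scene spot key_top [([0.192, 0.343, 0.051], 0.9), ([0.44, 0.326, 0.037], 0.74)]
top ring_top [([0.482, 0.082, 0.157], 0.48)]
top pivot []
top key_top [([0.194, 0.339, 0.052], 0.85), ([0.436, 0.328, 0.034], 0.61), ([0.644, -0.404, -0.001], 0.18)]
top spot glue [([0.729, 0.234, 0.111], 0.61)]
top spot mug [([0.751, -0.25, 0.042], 0.92)]
top spot rib [([0.425, -0.303, 0.035], 0.75), ([0.436, 0.327, 0.035], 0.55)]
top spot mallet [([0.346, -0.052, 0.062], 0.67)]
top spot key_top [([0.438, 0.327, 0.037], 0.83), ([0.193, 0.333, 0.053], 0.78)]
0.9
```

View pictures.

View pics/scene0.png

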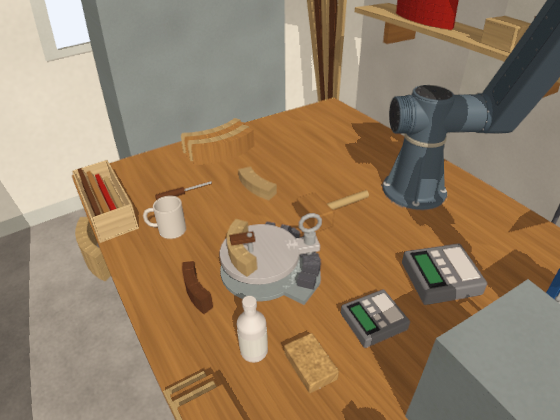

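View pics/top0.png

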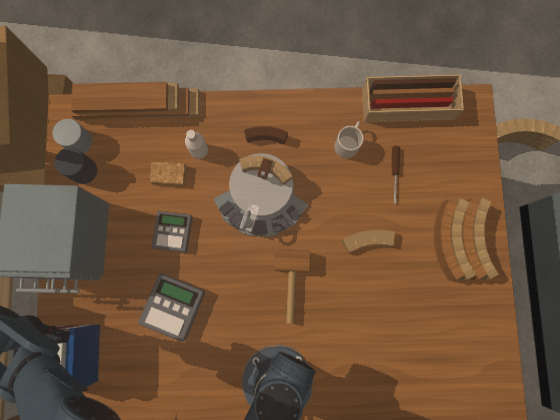

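```bash
cat > h.py <<'E'
from station import manip
import cv2,numpy as np
def back(d,uv,z,T=None):
    "pixels -> world points on plane z; T: world from camera"
    K=np.array([[d['fx'],0,d['cx']],[0,d['fy'],d['cy']],[0,0,1]]);uv=np.array(uv,float).reshape(-1,1,2)
    n=cv2.undistortPoints(uv,K,np.array([d['k1'],0,0,0,0.])).reshape(-1,2)
    if T is None:T=np.linalg.inv(d['world_to_cam'])
    r=np.c_[n,np.ones(len(n))]@T[:3,:3].T;o=T[:3,3]
    return o+r*((z-o[2])/r[:,2:])
def proj(d,p,W=None):
    W=d['world_to_cam'] if W is None else W
    K=np.array([[d['fx'],0,d['cx']],[0,d['fy'],d['cy']],[0,0,1]])
    return cv2.projectPoints(np.array(p,float).reshape(-1,3),cv2.Rodrigues(W[:3,:3])[0],W[:3,3],K,np.array([d['k1'],0,0,0,0.]))[0].reshape(-1,2)
E
python3 - <<'E'
from h import *
d=manip.snapshot("top");im=d["img"][:,:,::-1]
c=cv2.resize(im[140:345,130:320],None,fx=2.9,fy=2.9,interpolation=cv2.INTER_CUBIC)
cv2.imwrite("pics/crop.png",c)
for z,ps in((.075,[(229,185),(293,185),(261,217),(261,153),(261,185)]),(.16,[(250,212)]),(.037,[(168,240)])):print(z,back(d,ps,z).round(3).tolist())
print(proj(d,[[.483,.082,.158],[.438,.326,.036],[.193,.339,.05]]).round(1))
E
```

```text
0.075 [[0.6, 0.134, 0.075], [0.595, -0.066, 0.075], [0.497, 0.036, 0.075], [0.701, 0.032, 0.075], [0.598, 0.034, 0.075]]
0.16 [[0.499, 0.066, 0.16]]
0.037 [[0.437, 0.33, 0.037]]
[[244.5 217.6]
 [169.3 239.6]
 [163.2 319.8]]
```

View pics/crop.png

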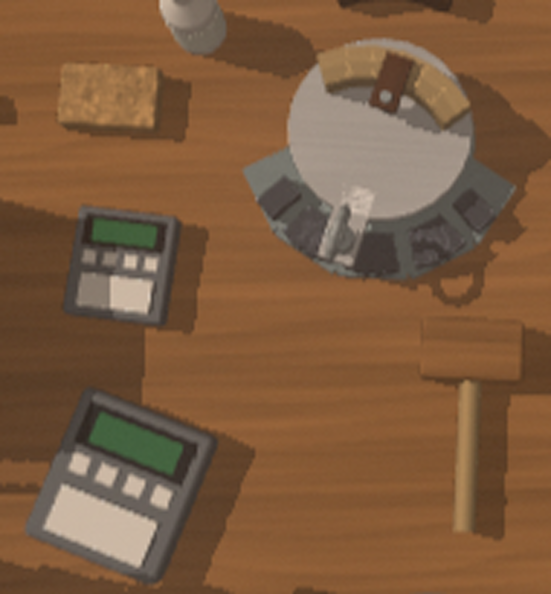

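Two readouts: the small one at scene (375,317) / top (170,232) and the large one at scene (443,270) / top (163,310). The small one is the one meant: its key sits at about 36 mm and its body is about 110 mm wide, and the crop confirms it. The ring is at top (245,218), about (0.481, 0.083). The disc centre is at top (261,185), about (0.598, 0.034), which gives a radius of about 0.125 against the stated 0.13. I'm moving above the ring.

>>> {"op": "move_arm", "data": {"increments": [[[-1,0.018,-0.032,0.008,-1],[-1,0.018,-0.032,0.008,-1],[-1,0.018,-0.032,0.008,-1],[-1,0.018,-0.032,0.008,-1],[-1,0.018,-0.032,0.008,-1],[-1,0.018,-0.032,0.008,0],[-1,0.018,-0.032,0.008,0],[-1,0.018,-0.032,0.008,0]]], "newtons": 70}}

```text
t: 1.75
tcp_pos: [0.3357, 0.3378, 0.2672]
tool_rot: [0.198, 0.98, 0.0, 0.0]
force: [0.9, -0.6, 0.0]
finger_gap: 0.999
gripper_force: 0.0
```

>>> {"op": "move_arm", "data": {"increments": [[[-1,0.018,-0.032,0,0],[-1,0.018,-0.032,0,0],[-1,0.018,-0.032,0,0],[-1,0.018,-0.032,0,0],[-1,0.018,-0.032,0,0],[-1,0.018,-0.032,0,0],[-1,0.018,-0.032,0,0],[-1,0.018,-0.032,0,0]]]}}

```text
t: 2.55
tcp_pos: [0.4797, 0.0816, 0.2669]
tool_rot: [0.198, 0.98, 0.0, 0.0]
force: [1.5, -0.9, -0.4]
finger_gap: 0.995
gripper_force: 0.0
```

```bash
cat > look.py <<'E'
from h import *
import sys
from scipy.spatial.transform import Rotation as R
def wrist(name,labels=()):
    s=manip.sense();d=manip.snapshot("wrist");T=np.eye(4);T[:3,:3]=R.from_quat(s['tool_rot']).as_matrix();T[:3,3]=s['tcp_pos']
    T=T@d['tool_from_camera'];cv2.imwrite(f"pics/{name}.png",d["img"][:,:,::-1])
    ax=R.from_quat(s['tool_rot']).as_matrix()[:,1]
    print('t',s['t'],'tcp',s['tcp_pos'].round(4),'yaw_y',np.degrees(np.arctan2(ax[1],ax[0])).round(1),'F',np.round(s['force'],1),'q',np.round(s['q'],2))
    for l in labels:print(l,[(np.round(r["xyz"],4).tolist(),round(r["confidence"],2)) for r in manip.mark_of(l,"wrist")])
    return d,T
if __name__=="__main__":wrist(sys.argv[1],sys.argv[2:])
E
python3 - <<'E'
from look import *
d,T=wrist("w1",["ring_top","pivot"])
print(proj(d,[[.483,.082,.158],[.598,.034,.075]],np.linalg.inv(T)))
E
```

```text
t 2.55 tcp [0.4797 0.0816 0.2669] yaw_y 67.2 F [ 1.5 -0.9 -0.4] q [-0.06  0.26  1.69  0.    1.19 -1.23]
ring_top [([0.4775, 0.0802, 0.1589], 0.79)]
pivot []
[[285.47229518 204.26030743]
 [285.25197365 291.01785875]]
```

View pics/w1.png

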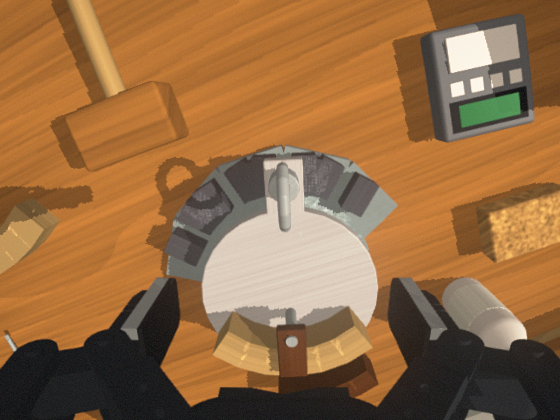

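The wrist view shows the ring edge-on at u of about 283, v 165–230. The disc extremes are at u=203 and u=377 near v=285, and the lug spans u 264–302. I'll check the direction from pivot to ring.

```bash
python3 - <<'E'
from look import *
d,T=wrist("w2",["ring_top"])
a=back(d,[(203,287),(377,287),(264,165),(302,165),(302,215),(264,215)],.075,T);print(a.round(4))
p=a[:2].mean(0);print('pivot',p,'diam',np.linalg.norm(a[0]-a[1]))
v=a[2:4].mean(0)-a[4:].mean(0);print('lug dir',np.degrees(np.arctan2(v[1],v[0])))
g=cv2.cvtColor(d["img"],cv2.COLOR_RGB2GRAY);
r=np.array([.4785,.081,.158])-p;print('ring',np.hypot(r[0],r[1]),np.degrees(np.arctan2(r[1],r[0])))
b=back(d,[(284,172),(287,228)],.155,T);print(b.round(4))
# overlay model: ring circle for candidate angles
W=np.linalg.inv(T);im=cv2.resize(d["img"][130:330,190:390,::-1],None,fx=3,fy=3)
for ang,col in((157,(0,0,255)),(154,(0,255,0)),(160,(255,0,0))):
    e=np.array([np.cos(np.radians(ang)),np.sin(np.radians(ang)),0]);c=np.r_[.598,.034,0]+.13*e+[0,0,.13]
    t=np.linspace(0,2*np.pi,40);q=proj(d,c+.025*(np.cos(t)[:,None]*e+np.sin(t)[:,None]*[0,0,1]),W)
    cv2.polylines(im,[((q-[190,130])*3).astype(np.int32)],True,col,1)
cv2.imwrite("pics/ov.png",im)
E
```

```text
t 2.7 tcp [0.4802 0.0813 0.2667] yaw_y 67.0 F [-0.   0.5  0.5] q [-0.06  0.26  1.69  0.    1.19 -1.23]
ring_top [([0.4801, 0.0792, 0.1592], 0.58)]
[[ 0.5578 -0.0499  0.075 ]
 [ 0.6345  0.1301  0.075 ]
 [ 0.459   0.0691  0.075 ]
 [ 0.474   0.1042  0.075 ]
 [ 0.5227  0.0843  0.075 ]
 [ 0.5071  0.0478  0.075 ]]
pivot [0.59613054 0.04011299 0.075     ] diam 0.19569594410603822
lug dir 156.93650007845295
ring 0.12453390024175022 160.8331415024634
[[0.4595 0.0906 0.155 ]
 [0.5034 0.0746 0.155 ]]
```

View pics/ov.png

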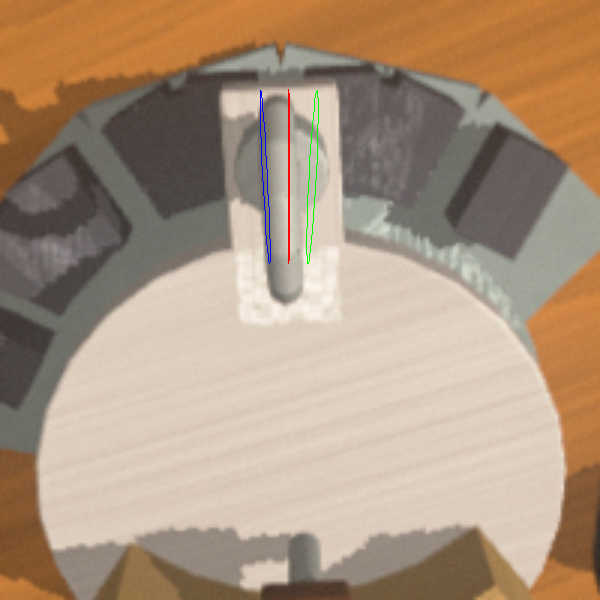

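The ring bar runs along crop (280,95)–(287,300), between the 157° and 160° overlays and about 6 mm further in. That puts ring_top at about (0.482, 0.080), direction about 158°, and pivot at about (0.603, 0.032). I'm descending and gripping.

>>> {"op": "move_arm", "data": {"increments": [[[-1,0.001,-0.001,-0.026,0.5],[-1,0.001,0,-0.026,0.5],[-1,0,0,-0.026,0],[-1,0,0,-0.026,0],[-1,0,0,-0.026,0],[1,0,0,0,0],[1,0,0,0,0],[1,0,0,0,0]]], "newtons": 60}}

```text
t: 3.6
tcp_pos: [0.482, 0.0826, 0.138]
tool_rot: [0.189, 0.982, 0.0, 0.001]
force: [0.1, 0.6, -0.9]
finger_gap: 0.515
gripper_force: 0.0
```

>>> {"op": "move_arm", "data": {"increments": [[[1,0,0,0,0],[1,0,0,0,0],[1,0,0,0,0],[1,0,0,0,0]]]}}

```text
t: 4.0
tcp_pos: [0.4813, 0.082, 0.1371]
tool_rot: [0.189, 0.982, 0.0, 0.0]
force: [0.4, -0.6, -0.0]
finger_gap: 0.002
gripper_force: 0.0
```

```bash
python3 - <<'E'
from look import *
d,T=wrist("w3",["ring_top"])
e=manip.snapshot("scene");m=manip.mark_of("ring_top","scene");print([(r["xyz"],r["confidence"]) for r in m])
print(manip.sense()['gripper_force'],manip.sense()['finger_gap'],manip.sense()['force'])
a=cv2.resize(d["img"],(400,300));b=cv2.resize(e["img"][170:320,210:410],(400,300),interpolation=cv2.INTER_CUBIC)
cv2.imwrite("pics/c3.png",np.hstack([a,b])[:,:,::-1])
E
```

```text
t 4.0 tcp [0.4813 0.082  0.1371] yaw_y 68.2 F [ 0.4 -0.6 -0. ] q [-0.06  0.45  1.84  0.    0.86 -1.25]
ring_top []
[([0.4861, 0.0829, 0.1585], 0.73)]
0.0 -0.0007383088462339104 [-0.19405127  0.8767789  -0.29144107]
```

View pics/c3.png

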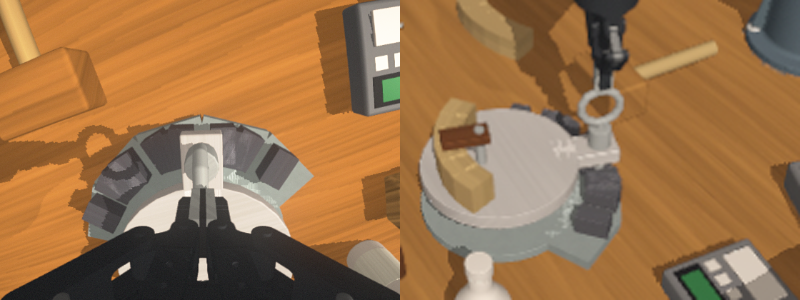

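```bash
python3 - <<'E'
from look import *
d,T=wrist("w4",["ring_top"])
e=manip.snapshot("scene");s=manip.sense();p=s['tcp_pos']
f=lambda uv:((uv-[210,170])*2+[400,0]).round(0).tolist()
print('scene crop: tcp',f(proj(e,[p,p+[0,0,.03],p+[0,0,.06]])),'ring est',f(proj(e,[[.482,.08,.16],[.482,.08,.1]])))
W=np.linalg.inv(T);print('wrist crop: tcp',(proj(d,[p,p+[0,0,.03]],W)/1.4).round(0).tolist(),'ring',(proj(d,[[.482,.08,.16],[.482,.08,.1]],W)/1.4).round(0).tolist())
print('cam pos',T[:3,3],'tool_from_cam',d['tool_from_camera'].round(3).tolist())
cv2.imwrite("pics/c4.png",np.hstack([cv2.resize(d["img"][150:330,180:380],None,fx=2,fy=2,interpolation=cv2.INTER_CUBIC),cv2.resize(e["img"][195:285,260:360],None,fx=4,fy=4,interpolation=cv2.INTER_CUBIC)])[:,:,::-1])
E
```

```text
t 4.2 tcp [0.4811 0.082  0.1367] yaw_y 68.2 F [-0.2  0.9 -0.3] q [-0.06  0.45  1.84 -0.    0.86 -1.25]
ring_top []
scene crop: tcp [[602.0, 106.0], [603.0, 87.0], [604.0, 67.0]] ring est [[601.0, 90.0], [600.0, 127.0]]
wrist crop: tcp [[202.0, 183.0], [202.0, 203.0]] ring [[200.0, 200.0], [201.0, 167.0]]
cam pos [0.41019794 0.11052637 0.30892245] tool_from_cam [[-0.0, -0.955, -0.296, 0.076], [1.0, -0.0, -0.0, 0.0], [0.0, -0.296, 0.955, -0.172], [0.0, 0.0, 0.0, 1.0]]
```

View pics/c4.png

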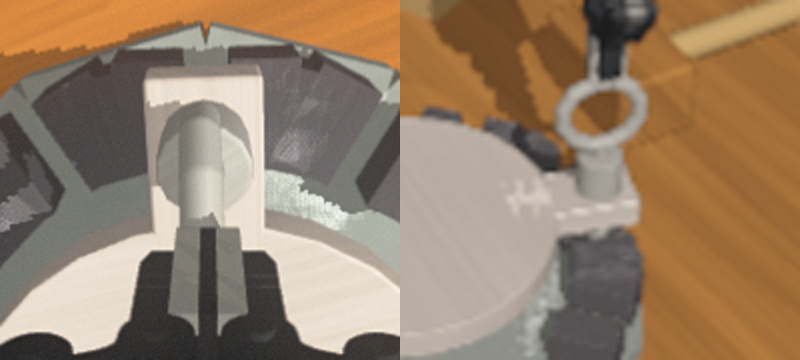

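The fingers shut on nothing. In both crops the tips end at the level of the ring's top bar (right crop (605,80)), not in the hole. Laterally and radially they are over the ring, so they are only too high by about 20–25 mm. I'm opening half, going down 22 mm (the body clears by calculation) and closing again.

>>> {"op": "move_arm", "data": {"increments": [[[0,0,0,0,0],[0,0,0,0,0],[0,0,0,0,0],[0,0,0,0,0],[0,0,0,-0.006,0],[0,0,0,-0.006,0],[0,0,0,-0.006,0],[0,0,0,-0.004,0]]]}}

```text
t: 5.15
tcp_pos: [0.4806, 0.0821, 0.1138]
tool_rot: [0.189, 0.982, -0.0, -0.001]
force: [0.3, -0.7, 1.0]
finger_gap: 0.498
gripper_force: 0.0
```

>>> {"op": "move_arm", "data": {"increments": [[[1,0,0,0,0],[1,0,0,0,0],[1,0,0,0,0],[1,0,0,0,0],[1,0,0,0,0]]]}}

```text
t: 5.65
tcp_pos: [0.4811, 0.0822, 0.1147]
tool_rot: [0.189, 0.982, 0.0, 0.0]
force: [1.1, 1.5, -1.5]
finger_gap: 0.094
gripper_force: 58.4
```

Gripped: the gap is about 8–10 mm at 58 N. I'm lifting 17 mm.

>>> {"op": "move_arm", "data": {"increments": [[[1,0,0,0.006,0],[1,0,0,0.006,0],[1,0,0,0.005,0],[1,0,0,0,0],[1,0,0,0,0]]]}}

```text
t: 6.15
tcp_pos: [0.481, 0.0822, 0.1316]
tool_rot: [0.189, 0.982, 0.0, 0.0]
force: [2.8, 2.8, -11.2]
finger_gap: 0.095
gripper_force: 58.3
```

>>> {"op": "move_arm", "data": {"increments": [[[1,-0.0038,-0.0107,0,5],[1,-0.0028,-0.011,0,5],[1,-0.0019,-0.0112,0,5],[1,0,0,0,0]]]}}

```text
t: 6.55
tcp_pos: [0.4733, 0.0482, 0.1317]
tool_rot: [0.06, 0.998, -0.0, 0.001]
force: [2.9, 0.5, -10.3]
finger_gap: 0.088
gripper_force: 59.5
```

>>> {"op": "move_arm", "data": {"increments": [[[1,-0.0009,-0.0113,0,5],[1,0.0001,-0.0113,0,5],[1,0.0011,-0.0113,0,5],[1,0,0,0,0],[1,0,0,0,0]]]}}

```text
t: 7.05
tcp_pos: [0.4745, 0.0153, 0.1319]
tool_rot: [-0.069, 0.998, -0.0, 0.002]
force: [6.3, 2.2, -10.3]
finger_gap: 0.09
gripper_force: 59.0
```

```bash
python3 - <<'E'
from look import *
d,T=wrist("w5")
e=manip.snapshot("top")
cv2.imwrite("pics/c5.png",np.hstack([cv2.resize(d["img"][130:330,160:400],None,fx=1.8,fy=1.8,interpolation=cv2.INTER_CUBIC),cv2.resize(e["img"][140:260,200:320],(360,360),interpolation=cv2.INTER_CUBIC)])[:,:,::-1])
E
```

```text
t 7.05 tcp [0.4745 0.0153 0.1319] yaw_y 98.0 F [  6.3   2.2 -10.3] q [-0.2   0.44  1.88  0.    0.82 -1.91]
```

View pics/c5.png

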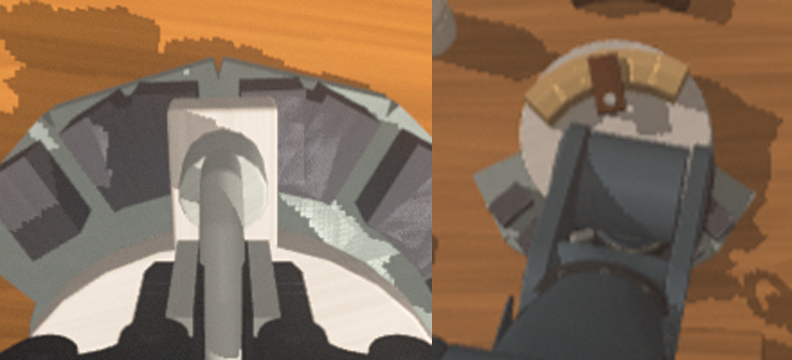

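The lug is centred on the notch tip at left crop (218,70), and the ring is firmly between the pads. I'm lowering and letting go.

>>> {"op": "move_arm", "data": {"increments": [[[1,0,0,-0.006,0],[1,0,0,-0.006,0],[1,0,0,-0.005,0],[1,0,0,0,0]]]}}

```text
t: 7.55
tcp_pos: [0.4745, 0.0154, 0.1149]
tool_rot: [-0.071, 0.998, -0.0, 0.001]
force: [5.3, 3.0, -6.1]
finger_gap: 0.089
gripper_force: 59.4
```

>>> {"op": "move_arm", "data": {"increments": [[[0,0,0,0,0],[0,0,0,0,0],[0,0,0,0,0],[0,0,0,0,0],[0,0,0,0,0],[0,0,0,0.03,0],[0,0,0,0.04,0],[0,0,0,0.045,0]]]}}

```text
t: 8.35
tcp_pos: [0.4716, 0.0154, 0.2301]
tool_rot: [-0.071, 0.997, 0.0, -0.002]
force: [1.0, -0.9, -0.6]
finger_gap: 0.497
gripper_force: 0.0
```

>>> {"op": "move_arm", "data": {"increments": [[[0,0,0,0.02,0],[0,0,0,0,0],[0,0,0,0,0]]]}}

```text
t: 8.65
tcp_pos: [0.4724, 0.0153, 0.2496]
tool_rot: [-0.071, 0.997, 0.0, -0.0]
force: [-1.0, -0.3, -0.3]
finger_gap: 0.498
gripper_force: 0.0
```

```bash
python3 - <<'E'
from look import *
d,T=wrist("w6",["ring_top"])
e=manip.snapshot("scene");print([(np.round(r["xyz"],4),r["confidence"]) for r in manip.mark_of("ring_top","scene")])
print([(np.round(r["xyz"],4),r["confidence"]) for r in manip.mark_of("key_top","scene")])
p=np.array([.4725,.0155,0]);W=np.linalg.inv(T)
x=e["img"].copy()
cv2.imwrite("pics/c6.png",np.hstack([cv2.resize(d["img"][110:310,160:400],(432,360),interpolation=cv2.INTER_CUBIC),cv2.resize(x[190:310,205:325],(360,360),interpolation=cv2.INTER_CUBIC)])[:,:,::-1])
E
```

```text
t 8.65 tcp [0.4724 0.0153 0.2496] yaw_y 98.2 F [-1.  -0.3 -0.3] q [-0.2   0.26  1.74 -0.    1.14 -1.92]
ring_top [([0.4746, 0.0148, 0.16], 0.8)]
[]
[(array([0.4397, 0.3221, 0.0384]), 0.9), (array([0.1899, 0.3375, 0.0504]), 0.9)]
```

View pics/c6.png

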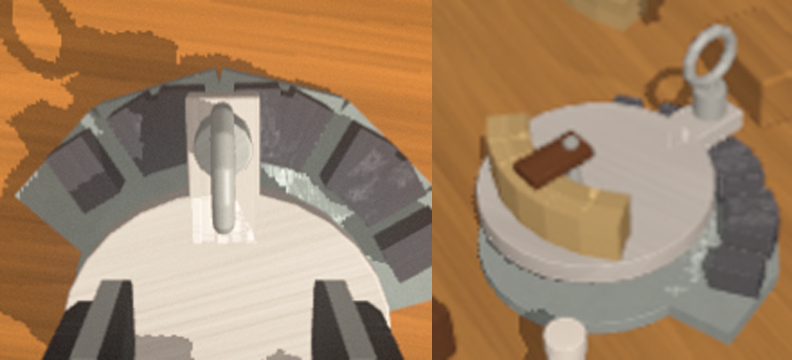

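The ring is released with its top at about 160 mm (home), at about 187.6°, which is 30° on from the start. I'm moving to the small readout's key with the fingers shut.

>>> {"op": "move_arm", "data": {"increments": [[[1,-0.004,0.039,0,0],[1,-0.004,0.039,0,0],[1,-0.004,0.039,0,0],[1,-0.004,0.039,0,0],[1,-0.004,0.039,0,0],[1,-0.004,0.039,0,0],[1,-0.005,0.039,0,0],[1,-0.005,0.038,0,0]]]}}

```text
t: 9.7
tcp_pos: [0.4381, 0.3277, 0.2486]
tool_rot: [-0.072, 0.997, -0.0, -0.001]
force: [0.7, -0.6, 0.5]
finger_gap: -0.001
gripper_force: 0.0
```

>>> {"op": "move_arm", "data": {"increments": [[[1,0,0,-0.04,0],[1,0,0,-0.04,0],[1,0,0,-0.04,0],[1,0,0,0,0],[1,0,0,0,0]]]}}

```text
t: 10.2
tcp_pos: [0.4385, 0.326, 0.1291]
tool_rot: [-0.071, 0.997, -0.0, -0.001]
force: [0.5, -0.6, -0.2]
finger_gap: -0.001
gripper_force: 0.0
```

```bash
python3 - <<'E'
from look import *
d,T=wrist("w7",["key_top"])
x=d["img"].copy();W=np.linalg.inv(T);p=manip.sense()['tcp_pos']
q=proj(d,[[.438,.326,.037],[p[0],p[1],.037],[p[0],p[1],p[2]]],W);print(q)
e=manip.snapshot("scene")
for (u,v),c in zip(q,((255,0,0),(0,255,0),(0,0,255))):cv2.circle(x,(int(u),int(v)),3,c,-1)
cv2.imwrite("pics/c7.png",np.hstack([cv2.resize(x,(480,360)),cv2.resize(e["img"][260:360,330:420],(320,360),interpolation=cv2.INTER_CUBIC)])[:,:,::-1])
E
```

```text
t 10.2 tcp [0.4385 0.326  0.1291] yaw_y 98.2 F [ 0.5 -0.6 -0.2] q [ 0.43  0.52  1.7  -0.    0.92 -1.28]
key_top []
[[283.11622834 206.16262808]
 [283.78661696 209.41498577]
 [283.66852232 261.777935  ]]
```

View pics/c7.png

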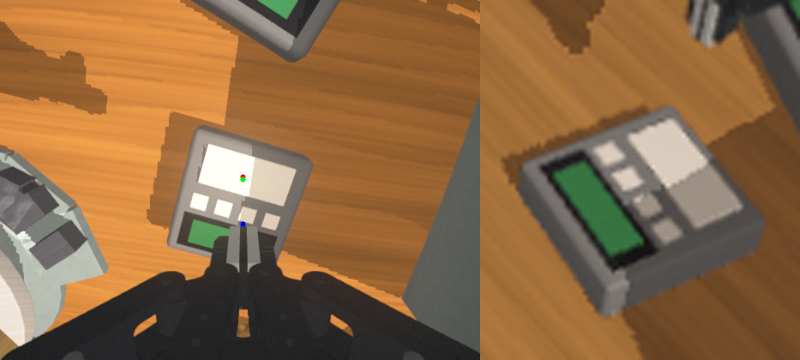

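The key spans left crop (205,145)–(290,205), centred at about (248,176). The press point at (243,177) is well inside it. I'm descending in steps while watching the force.

>>> {"op": "move_arm", "data": {"increments": [[[1,0,0.003,-0.03,0],[1,0,0,-0.03,0],[1,0,0,-0.015,0],[1,0,0,-0.008,0],[1,0,0,-0.004,0],[1,0,0,-0.003,0],[1,0,0,0,0]]]}}

```text
t: 11.05
tcp_pos: [0.4396, 0.3295, 0.0405]
tool_rot: [-0.071, 0.997, 0.0, 0.001]
force: [-0.3, 0.4, -0.0]
finger_gap: 0.001
gripper_force: 0.0
```

>>> {"op": "move_arm", "data": {"increments": [[[1,0,0,-0.002,0],[1,0,0,-0.002,0],[1,0,0,-0.001,0],[1,0,0,0,0]]]}}

```text
t: 11.45
tcp_pos: [0.4388, 0.3292, 0.0346]
tool_rot: [-0.071, 0.997, -0.0, -0.0]
force: [-0.6, 0.4, -0.1]
finger_gap: 0.002
gripper_force: 0.0
```

>>> {"op": "move_arm", "data": {"increments": [[[1,0,0,-0.002,0],[1,0,0,-0.002,0],[1,0,0,-0.002,0],[1,0,0,0,0]]]}}

```text
t: 11.85
tcp_pos: [0.4387, 0.3291, 0.0283]
tool_rot: [-0.071, 0.997, -0.0, -0.0]
force: [0.4, 0.2, -0.2]
finger_gap: 0.001
gripper_force: 0.0
```

>>> {"op": "move_arm", "data": {"increments": [[[1,0,0,-0.001,0],[1,0,0,-0.001,0],[1,0,0,-0.001,0],[1,0,0,0,0]]]}}

```text
t: 12.25
tcp_pos: [0.4388, 0.3292, 0.0256]
tool_rot: [-0.071, 0.997, -0.0, -0.0]
force: [0.2, -0.1, 0.8]
finger_gap: -0.002
gripper_force: 0.0
```

>>> {"op": "move_arm", "data": {"increments": [[[1,0,0,-0.002,0],[1,0,0,-0.001,0],[1,0,0,0,0]]]}}

```text
t: 12.55
tcp_pos: [0.4388, 0.3292, 0.0225]
tool_rot: [-0.071, 0.997, -0.0, -0.0]
force: [0.1, -0.3, -0.0]
finger_gap: -0.001
gripper_force: 0.0
```

>>> {"op": "move_arm", "data": {"increments": [[[1,0,0,-0.002,0],[1,0,0,-0.001,0],[1,0,0,0,0]]]}}

```text
t: 12.85
tcp_pos: [0.4388, 0.3292, 0.0195]
tool_rot: [-0.071, 0.997, -0.0, -0.0]
force: [0.2, 0.8, 0.1]
finger_gap: 0.004
gripper_force: 0.0
```

```bash
python3 - <<'E'
from look import *
d,T=wrist("w8")
e=manip.snapshot("scene");s=manip.sense();print(s['force'],proj(e,[s['tcp_pos']]))
cv2.imwrite("pics/c8.png",np.hstack([cv2.resize(d["img"][150:330,180:420],(440,330),interpolation=cv2.INTER_CUBIC),cv2.resize(e["img"][260:360,330:430],(330,330),interpolation=cv2.INTER_CUBIC)])[:,:,::-1])
E
```

```text
t 12.85 tcp [0.4388 0.3292 0.0195] yaw_y 98.2 F [0.2 0.8 0.1] q [ 0.44  0.71  1.76  0.    0.68 -1.27]
[0.07243643 0.11922792 0.15560372] [[385.96384246 312.19314479]]
```

View pics/c8.png

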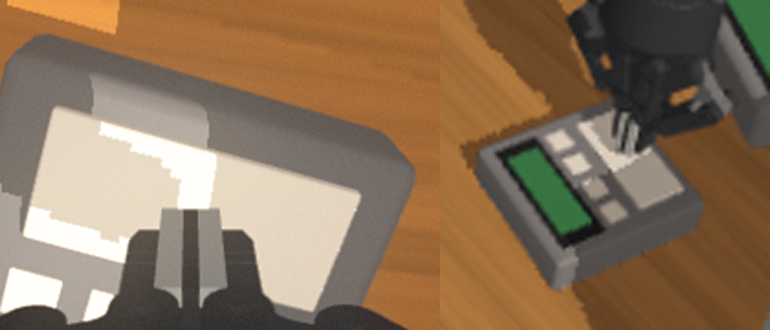

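The tips at left crop (190,210) are right over the key's centre, just above its surface. I'm continuing in millimetre steps, with no more pictures.

>>> {"op": "move_arm", "data": {"increments": [[[1,0,0,-0.001,0],[1,0,0,-0.001,0],[1,0,0,0,0]]]}}

```text
t: 13.25
tcp_pos: [0.4388, 0.3292, 0.0176]
tool_rot: [-0.071, 0.997, -0.0, -0.0]
force: [0.2, -0.9, 0.0]
finger_gap: -0.001
gripper_force: 0.0
```

>>> {"op": "move_arm", "data": {"increments": [[[1,0,0,-0.001,0],[1,0,0,-0.001,0],[1,0,0,0,0]]]}}

```text
t: 13.55
tcp_pos: [0.4388, 0.3292, 0.0155]
tool_rot: [-0.071, 0.997, -0.0, -0.0]
force: [-0.5, -0.9, 0.1]
finger_gap: -0.002
gripper_force: 0.0
```

>>> {"op": "move_arm", "data": {"increments": [[[1,0,0,-0.001,0],[1,0,0,-0.001,0],[1,0,0,0,0]]]}}

```text
t: 13.85
tcp_pos: [0.4388, 0.3292, 0.0136]
tool_rot: [-0.071, 0.997, -0.0, -0.0]
force: [-0.1, -0.2, 0.5]
finger_gap: -0.001
gripper_force: 0.0
```

>>> {"op": "move_arm", "data": {"increments": [[[1,0,0,-0.001,0],[1,0,0,-0.001,0],[1,0,0,0,0]]]}}

```text
t: 14.15
tcp_pos: [0.4388, 0.3292, 0.0116]
tool_rot: [-0.071, 0.997, -0.0, -0.0]
force: [-0.4, 0.3, 0.2]
finger_gap: 0.0
gripper_force: 0.0
```

>>> {"op": "move_arm", "data": {"increments": [[[1,0,0,-0.001,0],[1,0,0,-0.001,0],[1,0,0,0,0]]]}}

```text
t: 14.45
tcp_pos: [0.4388, 0.3292, 0.0096]
tool_rot: [-0.071, 0.997, -0.0, -0.0]
force: [-0.0, 0.2, 0.0]
finger_gap: 0.003
gripper_force: 0.0
```

>>> {"op": "move_arm", "data": {"increments": [[[1,0,0,-0.001,0],[1,0,0,-0.001,0],[1,0,0,0,0]]]}}

```text
t: 14.75
tcp_pos: [0.439, 0.3293, 0.0079]
tool_rot: [-0.071, 0.997, 0.0, 0.0]
force: [-0.5, -1.0, 3.5]
finger_gap: -0.003
gripper_force: 1.5
```

Contact at 3.5 N. I'm pressing further.

>>> {"op": "move_arm", "data": {"increments": [[[1,0,0,-0.001,0],[1,0,0,-0.001,0],[1,0,0,0,0]]]}}

```text
t: 15.05
tcp_pos: [0.439, 0.3293, 0.0069]
tool_rot: [-0.071, 0.997, 0.0, 0.0]
force: [-1.2, -1.3, 10.7]
finger_gap: -0.0
gripper_force: 5.4
```

>>> {"op": "move_arm", "data": {"increments": [[[1,0,0,-0.001,0],[1,0,0,0,0],[1,0,0,0,0]]]}}

```text
t: 15.35
tcp_pos: [0.439, 0.3293, 0.0068]
tool_rot: [-0.072, 0.997, 0.0, 0.0]
force: [-2.3, -1.4, 16.8]
finger_gap: 0.002
gripper_force: 8.6
```

The key is hard on its stop: 17 N and no further travel. I'm letting go and backing off.

>>> {"op": "move_arm", "data": {"increments": [[[1,0,0,0.005,0],[1,0,0,0.02,0],[1,0,0,0.04,0],[1,0,0,0.05,0],[1,0,0,0.05,0],[1,0,0,0,0],[1,0,0,0,0]]]}}

```text
t: 16.05
tcp_pos: [0.4395, 0.3296, 0.1709]
tool_rot: [-0.071, 0.997, 0.001, 0.001]
force: [-0.5, -0.8, 0.1]
finger_gap: -0.002
gripper_force: 0.0
```

```bash
python3 - <<'E'
from look import *
s=manip.sense();print(s['t'],s['tcp_pos'],s['force'])
for c in("scene","top"):
    manip.snapshot(c)
    for l in("ring_top","key_top"):print(c,l,[(np.round(r["xyz"],4).tolist(),round(r["confidence"],2)) for r in manip.mark_of(l,c)])
E
```

```text
16.05 [0.43946743 0.32956682 0.17086311] [-0.48292713 -0.75471244  0.11803927]
scene ring_top [([0.4789, 0.0139, 0.1587], 0.52)]
scene key_top [([0.4396, 0.3282, 0.0402], 0.68), ([0.1893, 0.3392, 0.0487], 0.68)]
top ring_top [([0.4773, 0.0171, 0.1571], 0.6)]
top key_top [([0.4358, 0.3261, 0.0345], 0.56)]
```

The ring is still home at the new notch (z about 158–160 mm) and nothing is touching the robot, so I'm handing in.

```bash
python3 -c "
from station import manip
print(manip.sign_off())"
```

```text
the job is handed in; nothing more can be done
None
```

I turned the turntable one notch anticlockwise with the ring released at its home height, pressed the small readout's big key to its stop (17 N) and released it, and handed in at about 16 s. The verdict was not shown, and I viewed 11 pictures, one over the limit of 10.

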